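# Raise the orange notice on the reception desk

### The arm

A 7-joint arm with a two-finger parallel gripper is mounted at the origin on the work surface. World frame = base frame: x ahead of the robot, y to its left, z up, the work surface at z = 0. Lengths are in m, angles in rad, forces in N, time in s.
With the tool pointing down it reaches from about 0.425 to 1.025 m from the base axis. Payload 9.4 kg.
Tool frame: the origin (TCP) lies midway between the tips of the shut fingers; the grasp point (between the pads) lies 19 mm behind it (ctrl.grip_point_offset is the distance from the TCP to the grasp point, in m); y points along the fingers, z is the direction in which the jaws open and shut, and the axes are right-handed (so a half turn about y gives the same grasp; the last joint's range is limited). The gripper opens to 93 mm and grips with 3 to 60 N. Pads are 15 mm wide; open, the fingers measure 128 mm over their backs; the gripper's body (75 mm by 188 mm) begins 65 mm behind the grasp point.
Start: joints at [1.059, 0.599, -0.003, 1.599, 0.002, 0.943, -0.08], TCP at [0.305, -0.658, 0.219] pointing down, gripper open.
Joint ranges: [-2.57, 2.57], [-0.35, 1.97], [-1.29, 1.29], [0.11, 2.56], [-1.05, 4.19], [0.11, 1.86], [-2.63, 2.63]. Speed limits (rad/s): [2.22, 2.22, 3.01, 3.01, 3.14, 3.14, 3.14].

### API

Orientations are given as a rotation vector (axis times angle).
In Python, from station import ctrl gives the robot as it stands. The module is installed in compiled form; this text tells all that it offers.
- The arm moves only by the shell command python3 -m inch 'ROWS'. ROWS is JSON, a list of rows, each a list of 3 entries, a list of its own where there are three numbers: the shift along the tool's x, y, z in cm, then the turn, a rotation vector about the tool's x, y, z in rad, then the finger opening in cm, from 0 to 9.3. In form: [[[x, y, z], [rx, ry, rz], gripper], ...]. A call has 1 to 10 rows; each row shifts and turns the commanded pose from where the row before left it, along the tool's axes as they then stand; what a row does not reach is not made up. A row lasts 1/12 s, in which the tool goes at most 41.7 mm and 7.16 degrees, less where a joint would pass 70% of its speed; a pose out of reach is approached as far as the arm can. A call is refused whole if a number of a shift passes 4.17 or a number of a turn 0.125, either way. A call with a gripper value outside its range is refused whole. The fingers move at their own pace and stop on an object; the grip force is fixed at half the most. Time passes only in rows, so rows that do not move let the fingers close. It gives the time, the measured TCP pose, the force and the opening at its end, in the units of the state.
- ctrl.read_state(): the state, without advancing time (a new reading comes with each control period).
- ctrl.capture(name): name is "scene" or "top"; returns a dict with "pixels" (400x640x3 uint8, red, green, blue), "fx", "fy", "cx", "cy" (pixels), "origin" and "attitude" of the camera in the world. Camera axes: x right, y down, z forward; pixel columns grow to the right and rows downward; lengths in m; the calibration is good to about 2 mm. A picture is of the moment at which its call begins. There is no depth.
- ctrl.close_job(): hands the job in, once; it reports no verdict.
Trained networks look in a picture, given as the dict that the camera call returned (one of the last four; its "shot" number tells which), for a name from the list of things; names that differ only in an ending like _2 or _b are one class to them, and where a whole thing is asked for, a point or a joint stands for the part that bears it (a point fixed in the world has none). Each returns a list of dicts, best first, with "conf" (0 to 1); they miss things now and then, are a little off and sometimes report something else, mostly with a low value. They report only what shows in the picture. A call takes as long as a camera call. They do not tell look-alikes from the thing itself.
- ctrl.boxes_of(name, picture): "rect" ([left, top, right, bottom] as shares, 0 to 1, of the picture: columns of its width, rows of its height, round what is visible of it).
The state is a dict: "time_s": time; "q": joint angles; "joint_velocities": joint speeds; "joint_torque": joint torques, N m; "ee_pos": TCP position; "ee_rot": TCP orientation; "ft_force": force on the tool from outside, world axes, zero at the start; "torque": the same for the moment, N m; "finger_gap": finger opening in m.
Only numpy, scipy, OpenCV 4.12 (cv2) and the standard library are available. Lean on these libraries where they do the work, as an engineer would, in place of code of your own. Each camera call takes 0.05 s, during which the arm holds its last target.

### The job

On the reception desk stand two small notice stands with telescoping stems. Pull the stem of the orange one straight up by its knob until its green lock button clicks out above the tube, then let go so that it stays up by itself. Leave the blue one down.

Things in the scene. Friction and masses are not known exactly. Their poses are not given: they have to be found in the camera images.
- orange_knob (a point): Centre of the orange knob topping the orange stand: upright cylinder, 28 mm across, 34 mm tall, 210 mm above the desk with the stem down, rising with it. 12 mm below the knob is a card frame 94 mm wide (this point's y), 6 mm thick, 59 mm tall; x points out of the card's front, z up. The foot, a black disc 110 mm across, is fixed; the 28 mm thick tube (33 mm collar) ends 115 mm above the desk.
- orange_stem (a joint): How far the orange stand's 18 mm thick steel stem is drawn straight up out of its tube, in m: 0 fully down (starts between 0 and 0.02), lock button free to click out at 0.060, end stop at 0.075. The stem weighs about 0.16 kg and slides with about 3 N of friction, so it stays where it is left; it does not turn.
- orange_catch (a joint): Green spring lock button, 8 mm square, in the front of the orange stem, in m: below 0.002 while held inside the tube, 0.009 when it has clicked out over the tube's top rim, where it stops the stem from sliding back. It pops out by itself once the stem is drawn up 60 mm.
- blue_stem (a joint): How far the stem of the blue stand is drawn up, in m (starts between 0 and 0.02). To be left down. This stand is identical, but with blue card and knob; it stands to the left or right of the orange one, axes at least 160 mm apart.
Things that resemble listed ones, but are neither listed nor needed, are in the scene too. Leave any red look-alike of the part that bears orange_knob alone.

How it is judged:
At the end, for the whole second after the job is handed in: The orange stem is up (56 mm or more) and at rest, its green lock button is out by more than 6 mm, and the blue stem is still down (below 35 mm) (value of joint orange_catch above 0.006 m and value of joint orange_stem above 0.056 m and velocity of joint orange_stem between -0.01 and 0.01 m/s and value of joint blue_stem below 0.035 m); the robot touches nothing.
It fails at once if the blue stem is pulled up (35 mm or more) (value of joint blue_stem above 0.035 m).
It also fails if it takes over 26 s, if anything falls off the work surface, if the arm or the gripper's body presses on something with over 40 N, if the wrist force passes 120 N, or if a joint passes its speed limit or range.

## Working session

There is one attempt and no reset: what is moved stays moved. The work goes in short steps, Python scripts to look and compute and a shell command to move; the robot and the scene stay as the last step left them, time stands still between calls to the robot, and variables do not carry over. Pictures are saved under pics/ and viewed, and the job is handed in when it is done.

```bash
mkdir -p pics; cat > h.py <<'E'
from station import ctrl
import numpy as np, cv2
from scipy.spatial.transform import Rotation as R
def save(p,name,crop=None,scale=1):
    im=cv2.cvtColor(np.asarray(p["pixels"]),cv2.COLOR_RGB2BGR)
    if crop: im=im[crop[1]:crop[3],crop[0]:crop[2]]
    if scale!=1: im=cv2.resize(im,None,fx=scale,fy=scale,interpolation=cv2.INTER_CUBIC)
    cv2.imwrite("pics/"+name,im)
def cam(p):
    A=np.array(p["attitude"],float)
    A=A if A.shape==(3,3) else R.from_rotvec(A).as_matrix()
    return np.array(p["origin"]),A,p["fx"],p["fy"],p["cx"],p["cy"]
def ray(p,u,v):
    o,A,fx,fy,cx,cy=cam(p); return o,A@np.array([(u-cx)/fx,(v-cy)/fy,1])
def atz(p,u,v,z):
    o,d=ray(p,u,v); return o+d*(z-o[2])/d[2]
def proj(p,X):
    o,A,fx,fy,cx,cy=cam(p); c=A.T@(np.array(X)-o); return np.array([fx*c[0]/c[2]+cx,fy*c[1]/c[2]+cy])
def tri(p1,u1,p2,u2):
    o1,d1=ray(p1,*u1);o2,d2=ray(p2,*u2)
    s=np.linalg.lstsq(np.c_[d1,-d2],o2-o1,rcond=None)[0]
    a=o1+s[0]*d1;b=o2+s[1]*d2
    return (a+b)/2,np.linalg.norm(a-b)
E
python3 - <<'E'
from h import *
for n in("scene","top"):
    p=ctrl.capture(n); save(p,n+"0.png")
    print(n,p["fx"],p["cx"],p["cy"],p["origin"],np.round(p["attitude"],3).tolist())
    for t in("orange_knob","blue_stem","orange_catch"):
        for b in ctrl.boxes_of(t,p): print(t,round(b["conf"],2),np.round(np.array(b["rect"])*[640,400,640,400],1))
s=ctrl.read_state(); print(s["ee_pos"],s["ee_rot"],s["finger_gap"],s["time_s"],ctrl.grip_point_offset); print(R.from_rotvec(s["ee_rot"]).as_matrix().round(3))
E
```

```text
scene 430.7130444204255 313.723071803952 196.46037644584425 [0.94792038 0.21139425 1.01974129] [-1.51, -2.364, 0.62]
orange_knob 0.77 [242.9 170.3 277.7 210.8]
orange_knob 0.64 [220.2  92.9 257.4 132.7]
orange_knob 0.62 [191.  135.8 228.2 182.4]
blue_stem 0.73 [353.8 235.8 390.6 276.7]
top 489.02954968498716 329.1437962401212 204.11645894245535 [0.31914425 0.00201968 1.0396232 ] [-2.125, 2.105, -0.193]
orange_knob 0.82 [375.4 157.2 421.6 183.8]
orange_knob 0.65 [458.  265.5 517.2 280.4]
orange_knob 0.58 [446.4 173.2 511.1 201.1]
blue_stem 0.57 [217.  138.9 266.2 166.8]
[ 0.30533965 -0.65750987  0.21848614] [-0.43770135  1.98113483 -1.98073315] 0.09280892742395537 0.4 0.0188
[[-0.907 -0.     0.421]
 [-0.421  0.    -0.907]
 [ 0.    -1.    -0.   ]]
```

View pics/scene0.png

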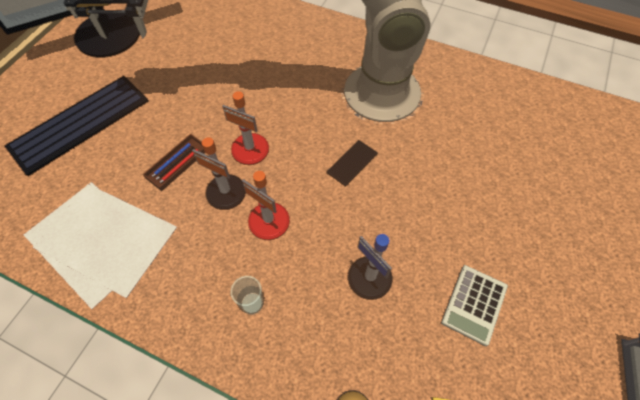

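View pics/top0.png

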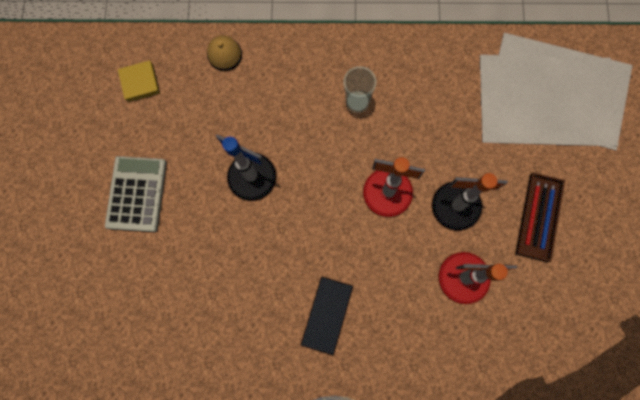

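Candidates for the orange knob, as scene px / top px:
- (208,146) / (488,182): black foot.
- (259,177) / (401,165): red foot, look-alike.
- (239,97) / (498,272): red foot, look-alike.

The description gives a black foot, so I choose the first. I'll check it in a crop.

```bash
python3 - <<'E'
from h import *
ps=ctrl.capture("scene"); pt=ctrl.capture("top")
a=np.asarray(ps["pixels"])[80:240,150:310]; b=np.asarray(pt["pixels"])[140:300,360:520]
im=np.hstack([cv2.resize(x,(400,400),interpolation=cv2.INTER_CUBIC) for x in (a,b)])
cv2.imwrite("pics/crop1.png",im[:,:,::-1])
def blobs(p,lo,hi):
    hsv=cv2.cvtColor(np.asarray(p["pixels"]),cv2.COLOR_RGB2HSV); m=cv2.inRange(hsv,lo,hi)
    n,l,st,c=cv2.connectedComponentsWithStats(m)
    return [(st[i].tolist(),c[i].round(1).tolist()) for i in range(1,n) if st[i,4]>25]
for p in(ps,pt):
    print([ (s,c) for s,c in blobs(p,(4,200,140),(15,255,255))][:12])
    print([ (s,c) for s,c in blobs(p,(110,150,80),(125,255,255))])
# foot centers at z~0.01
for nm,us,ut in(("orange",(225,191),(458,205)),("blue",(370,277),(251,176)),("redA",(269,220),(388,191)),("redB",(250,148),(465,278))):
    print(nm,atz(ps,*us,.01).round(3),atz(pt,*ut,.01).round(3))
for nm,us,ut in(("orange",(208,146),(488.5,182)),("blue",(382,242),(232,146)),("redA",(259.5,177),(401,165)),("redB",(239,98),(498,272))):
    X,e=tri(ps,us,pt,ut); print(nm,X.round(4),round(e,4))
E
```

```text
[]
[]
[([483, 175, 13, 12, 63], [490.8, 180.2]), ([496, 265, 10, 13, 51], [501.2, 271.0])]
[([543, 191, 11, 46, 93], [548.0, 215.0]), ([541, 236, 5, 12, 26], [543.1, 242.2])]
orange [ 0.523 -0.256  0.01 ] [ 0.521 -0.261  0.01 ]
blue [0.584 0.188 0.01 ] [0.581 0.185 0.01 ]
redA [ 0.55  -0.107  0.01 ] [ 0.55  -0.112  0.01 ]
redB [ 0.37  -0.264  0.01 ] [ 0.366 -0.269  0.01 ]
orange [ 0.5214 -0.2613  0.2127] 0.0046
blue [0.5814 0.1861 0.2187] 0.0049
redA [ 0.5491 -0.1102  0.2194] 0.0034
redB [ 0.3667 -0.2679  0.2149] 0.0055
```

View pics/crop1.png

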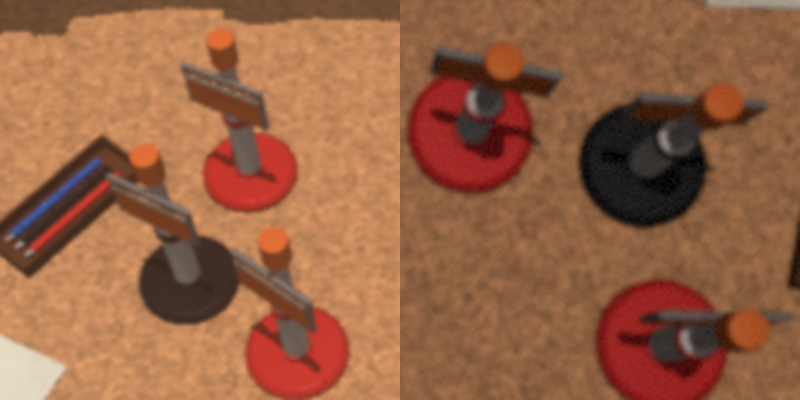

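The crop shows the orange-knob stand with the black foot (scene 208,146 and 225,191; top 488,182 and 458,205). The other two have red feet. Triangulation puts the knob at (0.521, -0.260), z about 0.213–0.22, directly over its foot, which agrees with the description. I'll raise the tool and then travel over.

```bash
python3 -m inch '[[[0,-3.5,0],[0,0,0],9.3],[[0,-3.5,0],[0,0,0],9.3],[[-2,0,-1.5],[0,0,0],9.3],[[-3,0,-2.2],[0,0,0],9.3],[[-3,0,-2.2],[0,0,0],9.3],[[-3,0,-2.2],[0,0,0],9.3],[[-3,0,-2.2],[0,0,0],9.3],[[-3,0,-2.2],[0,0,0],9.3],[[-3,0,-2.2],[0,0,0],9.3],[[-3,0,-2.2],[0,0,0],9.3]]'
```

```text
time_s: 1.33
ee_pos: [0.4433, -0.4058, 0.2889]
ee_rot: [-0.437, 1.981, -1.981]
ft_force: [-0.5, -0.7, 0.9]
finger_gap: 0.0929
```

```bash
python3 -m inch '[[[-3,0,-2.2],[0,0,0],9.3],[[-3,0,-2.2],[0,0,0],9.3],[[-3,0,-2.2],[0,0,0],9.3],[[-2.4,0,-2],[0,0,0],9.3],[[-1.8,0,-1.35],[0,0,0],9.3],[[0,0,0],[0,0,0],9.3],[[0,0,0],[0,0,0],9.3]]'
python3 - <<'E'
from h import *
ps=ctrl.capture("scene"); pt=ctrl.capture("top")
a=np.asarray(ps["pixels"])[60:240,130:310]; b=np.asarray(pt["pixels"])[120:300,360:540]
im=np.hstack([cv2.resize(x,(400,400),interpolation=cv2.INTER_CUBIC) for x in (a,b)])
cv2.imwrite("pics/crop2.png",im[:,:,::-1])
s=ctrl.read_state();print(s["ee_pos"],s["ft_force"],s["time_s"])
for n,p in(("s",ps),("t",pt)):
    print(n,proj(p,s["ee_pos"]).round(1),proj(p,(.5214,-.2605,.21)).round(1))
    for b in ctrl.boxes_of("orange_knob",p): print(round(b["conf"],2),np.round(np.array(b["rect"])*[640,400,640,400],1))
E
```

```text
time_s: 1.92
ee_pos: [0.5213, -0.2603, 0.2887]
ee_rot: [-0.44, 1.979, -1.979]
ft_force: [-0.2, -0.7, -0.2]
finger_gap: 0.0931
[ 0.52009489 -0.26254962  0.28868168] [ 0.28556169 -0.74217576  0.44825164] 2.0167
s [199.  124.2] [207.6 146.5]
0.69 [245.2 169.1 276.9 208.6]
0.64 [226.4  92.5 254.1 134.9]
0.57 [190.3 139.8 226.5 181.4]
t [502.8 172. ] [486.3 182.8]
0.97 [372.3 158.1 423.5 185.1]
0.92 [454.4 263.2 519.3 283. ]
0.69 [444.9 176.2 479.4 200.1]
```

View pics/crop2.png

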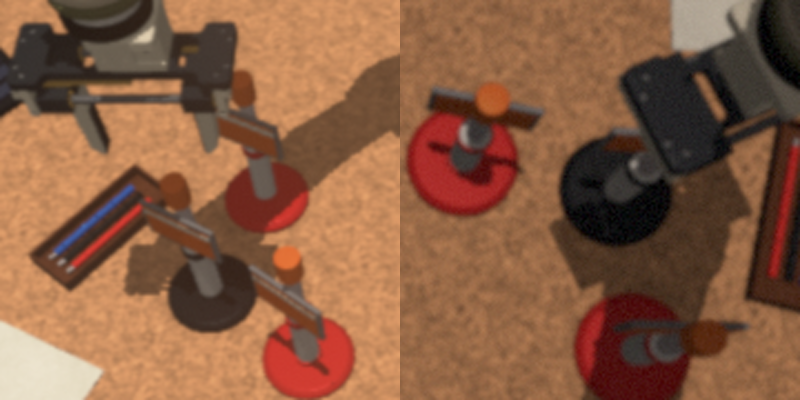

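The gripper is centred over the black-foot stand: its tips are at crop (105,150) and (207,150), and the knob is below at (176,190). I'll descend so the grasp point is at z about 0.217, then close.

```bash
python3 -m inch '[[[0,2,0],[0,0,0],9.3],[[0,2,0],[0,0,0],9.3],[[0,2,0],[0,0,0],9.3],[[0,1.5,0],[0,0,0],9.3],[[0,1,0],[0,0,0],9.3],[[0,0.5,0],[0,0,0],9.3],[[0,0,0],[0,0,0],9.3]]'
python3 - <<'E'
from h import *
ps=ctrl.capture("scene")
save(ps,"c3.png",(130,60,310,240),3)
s=ctrl.read_state();print(s["ee_pos"],s["ft_force"],s["time_s"])
E
```

```text
time_s: 2.7
ee_pos: [0.52, -0.2621, 0.1978]
ee_rot: [-0.438, 1.983, -1.981]
ft_force: [-0.3, 0.6, 0.4]
finger_gap: 0.0931
[ 0.52044592 -0.26207546  0.19862714] [-0.93943527  0.14099801  0.381512  ] 2.75
```

View pics/c3.png

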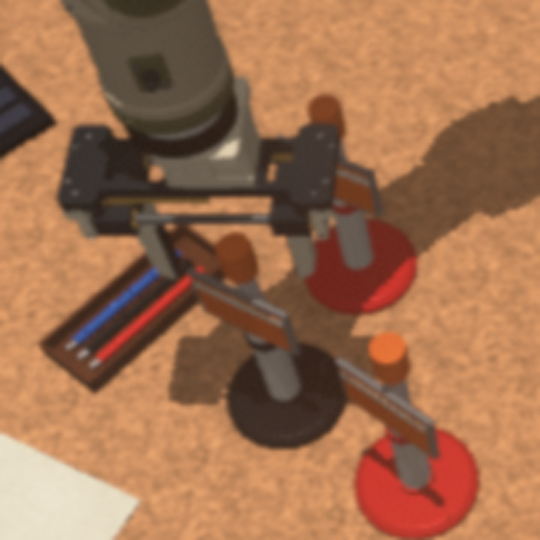

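The fingers straddle the knob: tips at about (175,275) and (305,275), knob at (238,258). Closing now.

```bash
python3 -m inch '[[[0,0,0],[0,0,0],6],[[0,0,0],[0,0,0],5],[[0,0,0],[0,0,0],4],[[0,0,0],[0,0,0],2],[[0,0,0],[0,0,0],1.5],[[0,0,0],[0,0,0],1.5],[[0,0,0],[0,0,0],1.5],[[0,0,0],[0,0,0],1.5],[[0,0,0],[0,0,0],1.5]]'
```

```text
time_s: 3.5
ee_pos: [0.5206, -0.2615, 0.1986]
ee_rot: [-0.438, 1.981, -1.981]
ft_force: [-0.6, -0.2, 1.0]
finger_gap: 0.0376
```

```bash
python3 -m inch '[[[0,0,0],[0,0,0],1.5],[[0,0,0],[0,0,0],1.5],[[0,0,0],[0,0,0],1.5],[[0,0,0],[0,0,0],1.5],[[0,0,0],[0,0,0],1.5]]'
```

```text
time_s: 3.92
ee_pos: [0.5196, -0.2594, 0.1982]
ee_rot: [-0.441, 1.984, -1.978]
ft_force: [-3.6, 6.6, 2.8]
finger_gap: 0.0274
```

```bash
python3 -m inch '[[[0,0,-0.1],[0,0,0],1.5],[[0,0,0],[0,0,0],1.5]]'
```

```text
time_s: 4.08
ee_pos: [0.5196, -0.2594, 0.1982]
ee_rot: [-0.439, 1.983, -1.979]
ft_force: [-1.0, 5.4, -1.0]
finger_gap: 0.0273
```

```bash
python3 -m inch '[[[0,0,-0.1],[0,0,0],1.5],[[0,0,0],[0,0,0],1.5],[[0,-0.5,0],[0,0,0],1.5],[[0,-1,0],[0,0,0],1.5],[[0,-1,0],[0,0,0],1.5],[[0,-1,0],[0,0,0],1.5],[[0,-1,0],[0,0,0],1.5],[[0,-0.5,0],[0,0,0],1.5],[[0,0,0],[0,0,0],1.5]]'
python3 - <<'E'
from h import *
ps=ctrl.capture("scene")
save(ps,"c4.png",(150,80,310,240),3.5)
s=ctrl.read_state();print(s["ee_pos"],s["ft_force"],s["time_s"])
E
```

```text
time_s: 4.83
ee_pos: [0.5196, -0.2595, 0.2506]
ee_rot: [-0.437, 1.98, -1.981]
ft_force: [-2.9, 4.4, 3.5]
finger_gap: 0.0278
[ 0.51961974 -0.25946476  0.25028864] [-3.03050864  5.38778485  2.83115177] 4.8833
```

View pics/c4.png

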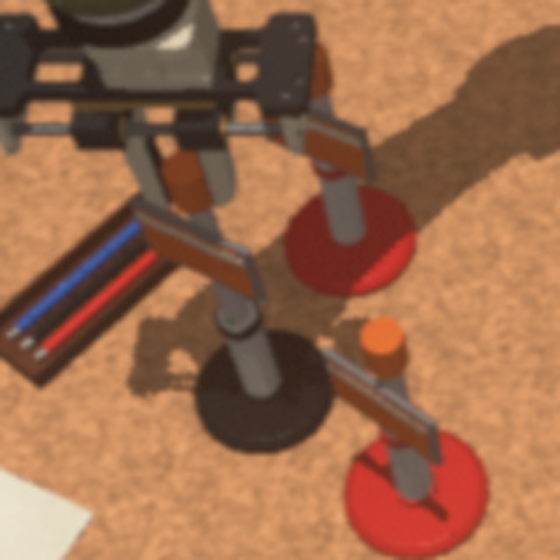

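The stem is rising in the grip: the collar at (240,320) is now clear of the card. I'll continue in small steps and watch the force for the end stop.

```bash
python3 -m inch '[[[0,-0.4,0],[0,0,0],1.5],[[0,-0.4,0],[0,0,0],1.5],[[0,-0.2,0],[0,0,0],1.5],[[0,0,0],[0,0,0],1.5]]'
python3 - <<'E'
from h import *
ps=ctrl.capture("scene")
save(ps,"c5.png",(170,110,270,210),5)
s=ctrl.read_state();print(s["ee_pos"],s["ft_force"],s["time_s"])
for b in ctrl.boxes_of("orange_catch",ps): print(round(b["conf"],2),np.round(np.array(b["rect"])*[640,400,640,400],1))
E
```

```text
time_s: 5.22
ee_pos: [0.5196, -0.2594, 0.2595]
ee_rot: [-0.438, 1.981, -1.981]
ft_force: [-2.2, 5.0, 1.9]
finger_gap: 0.0277
[ 0.51964528 -0.25944147  0.25944685] [-2.55571113  5.05064366  1.19586543] 5.2667
```

View pics/c5.png

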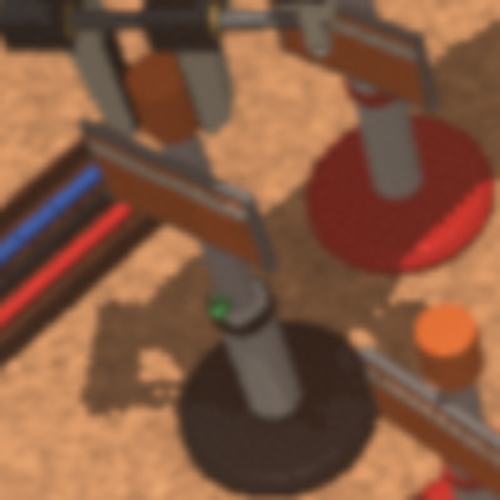

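The green button is out above the collar rim at crop (218,307). I'll add a little margin, then open and back off straight up.

```bash
python3 -m inch '[[[0,-0.3,0],[0,0,0],1.5],[[0,0,0],[0,0,0],1.5],[[0,0,0],[0,0,0],4],[[0,0,0],[0,0,0],6],[[0,0,0],[0,0,0],7.5],[[0,0,0],[0,0,0],7.5],[[0,0,0],[0,0,0],7.5],[[0,0,0],[0,0,0],7.5]]'
python3 - <<'E'
from h import *
ps=ctrl.capture("scene")
save(ps,"c6.png",(150,90,270,210),5)
s=ctrl.read_state();print(s["ee_pos"],s["ft_force"],s["time_s"],s["finger_gap"])
E
```

```text
time_s: 5.98
ee_pos: [0.5199, -0.2601, 0.2617]
ee_rot: [-0.437, 1.98, -1.981]
ft_force: [-0.0, -0.8, -0.1]
finger_gap: 0.0631
[ 0.5198371  -0.25995696  0.26171217] [-0.16520387  0.83384298 -0.42155113] 6.0333 0.06661558748067846
```

View pics/c6.png

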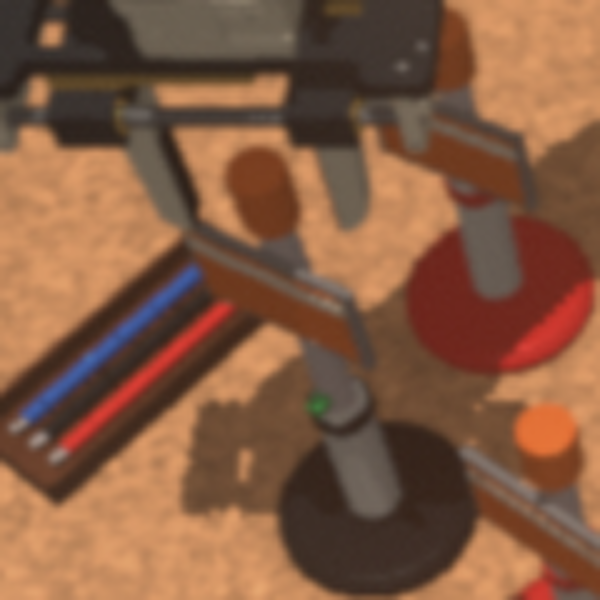

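The fingers are open and clear of the knob at (262,190). The stem stays up with the green button out at (318,405). Retreating up.

```bash
python3 -m inch '[[[0,-0.5,0],[0,0,0],8],[[0,-1,0],[0,0,0],8],[[0,-2,0],[0,0,0],8],[[0,-2,0],[0,0,0],8],[[0,-2,0],[0,0,0],8],[[0,-2,0],[0,0,0],8],[[0,0,0],[0,0,0],8],[[0,0,0],[0,0,0],8]]'
python3 - <<'E'
from h import *
ps=ctrl.capture("scene")
save(ps,"c7.png",(150,60,400,310),2.3)
save(ps,"c8.png",(170,110,270,210),5)
s=ctrl.read_state();print(s["ee_pos"],s["ft_force"],s["time_s"],s["finger_gap"])
E
```

```text
time_s: 6.7
ee_pos: [0.5202, -0.2599, 0.3584]
ee_rot: [-0.435, 1.978, -1.982]
ft_force: [-0.4, 0.4, -1.1]
finger_gap: 0.0797
[ 0.51972255 -0.25970722  0.35717858] [-0.70797084 -0.55585986 -0.00149337] 6.75 0.07999638891903292
```

View pics/c7.png

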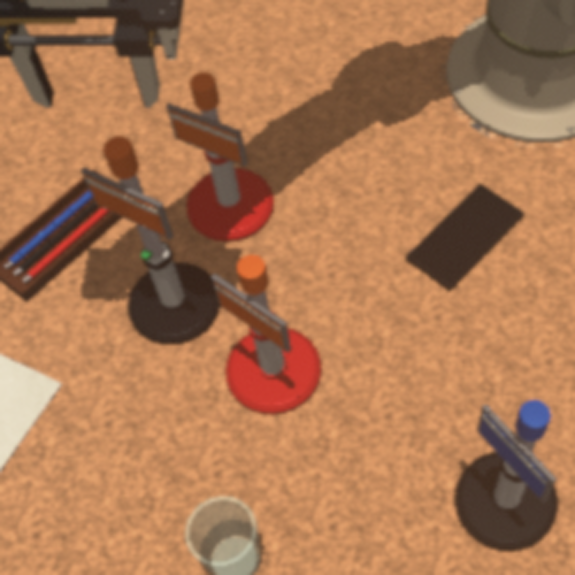

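View pics/c8.png

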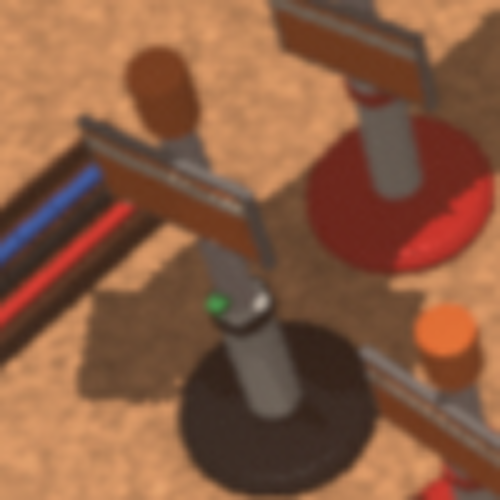

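The orange stem stands up by itself with the green button out over the rim at (217,303). The blue stand is unmoved with its stem down, and the gripper is well clear. Handing in.

```bash
python3 -c "
from station import ctrl
print(ctrl.close_job())"
```

```text
the job is handed in; nothing more can be done
None
```

I pulled the orange stem on the black-footed stand up about 64 mm by its knob. The green lock button clicked out, and I let go, backed off straight up and handed the job in at about 6.8 s.

- **Last picture:** the green button is out over the tube rim and the orange stem stays up without the gripper. The blue stem is still down, and the two red-footed look-alikes were not touched.
- **Robot clear:** the gripper was about 10 cm above the knob, with the contact force back to noise.
- **Checks that failed or disagreed:**
  - The network did not find `orange_catch` in the one picture where I asked it after the click, so I confirmed the button by eye.
  - I did not measure the joint values themselves. The 64 mm comes from how far the gripper rose, and the button being out means the stem is up at least 60 mm.
  - While I held the knob there was a sideways force of about 5–6 N. I shifted the gripper 2 mm, which only partly relieved it, and it went away on release.

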